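# Set the measuring range and start the sweep

## Task

Get the loudspeaker measurement going: with a fingertip, push the upright lever on the range box out of its end position, through the middle notch and fully home against the stop at the other end, and only then press the round key on the other box right down and let go of it. Just push and press, without squeezing or forcing the lever; do not lift or shove the two boxes, and leave everything else standing where it is.

Things in the scene. Friction and masses are not known exactly. Their poses are not given: they have to be found in the camera images.
- lever_box: range box: loose flat aluminium case with dark ends, 90 (own x) x 140 (own y) x 60 mm high, about 3 kg on rubber feet, with a dark slot along the middle of its top and three cross marks. Origin: centre of its underside; z up; the slot and the lever's travel run along its own y. It is held on the table only by its weight: a push above about 20 N shifts it.
- lever (a joint): lever travel along the box's +y, m: 0 at its first end (35 mm to the -y side of the box's middle), 0.035 in the middle notch, 0.070 at the second end stop (35 mm to the +y side). Starts within 2 mm of 0. Takes up to about 13 N to leave a position (damped, 25 N per m/s), stays in the middle notch if let go there; beyond about 0.053 it snaps on to about 0.067 and stays.
- lever_top (a point): centre of the top of the lever: an upright black paddle 12 mm thick along the travel, 32 mm wide across it, its flat faces reaching from 20 mm to 55 mm above the slot; this point is 116 mm above the table and moves with the lever. Below the paddle is a narrower stem.
- key_box: start box: loose flat aluminium case like the other but shorter, 90 (own x) x 110 (own y) x 60 mm high, about 2.5 kg, with one round key in the middle of its top. Origin: centre of its underside; z up.
- start_key (a joint): how far the key is pressed, in m: 0 up, 0.006 fully down (about 4 N; it springs back up when let go).
- start_key_top (a point): centre of the top of the round key, which is 32 mm across and stands in a dark housing on the start box; its axis is vertical, it is pressed straight down.
- calibrator: sound calibrator, dark standing cylinder 38 mm across, 72 mm tall, beside the lever box; loose, to be left alone. Origin: middle of its underside
- sensor_block: steel sensor block 28 x 28 x 24 mm with a brass stud to 36 mm height, beside the key box; loose, to be left alone. Origin: middle of its underside
- mug: white mug, 76 mm across, 85 mm tall; loose, to be left alone. Origin: middle of its underside
- screwdriver: screwdriver lying flat, 190 mm long; loose, to be left alone. Origin: on its underside, about the middle of its length
- mic_stand: small measuring microphone on a desk stand with a round 84 mm foot, 128 mm tall; loose, to be left alone. Origin: middle of its underside
- weight: brass cylinder standing between the boxes, 40 mm across, 32 mm tall; loose, to be left alone. Origin: middle of its underside
- level_meter: black hand-held sound level meter lying flat, 190 x 68 x 28 mm plus a 50 mm microphone tube; loose, to be left alone. Origin: middle of its underside
Things that resemble listed ones, but are neither listed nor needed, are in the scene too. What is shaped like the lever_box but purple is not meant.

How it is judged:
By the outcome, as a careful person would: the job done as asked, in the order asked, and still so for the second after the job is handed in, with the robot touching nothing.
It also fails if it takes over 59 s, if anything falls off the work surface, if the arm or the gripper's body presses on something with over 40 N, if the wrist force passes 120 N, or if a joint passes its speed limit or range.

## Robot

A 6-joint arm with a two-finger parallel gripper is mounted at the origin on the work surface. World frame = base frame: x ahead of the robot, y to its left, z up, the work surface at z = 0. Lengths are in m, angles in rad, forces in N, time in s.
With the tool pointing down it reaches from about 0.325 to 0.9 m from the base axis. Payload 3.5 kg.
Tool frame: the origin (TCP) lies on the centre line of the jaws, within the pads' length; the fingertips stand 22 mm ahead of it and the grasp point (between the pads) lies 3 mm ahead of it; z points along the fingers, y is the direction in which the jaws open and shut (so a half turn about z gives the same grasp; the last joint's range is limited). The gripper opens to 85 mm and grips with 20 to 120 N. Pads are 22 mm wide; open, the fingers measure 114 mm over their backs; the gripper's body (76 mm by 85 mm) begins 54 mm behind the grasp point. The pads swing forward as they close: fully open they stand 13 mm farther back than shut.
Start: joints at [-1.303, 0.276, -0.026, 1.268, 0, 1.467], TCP at [0.226, -0.583, 0.253] pointing down, gripper open.
Joint ranges: [-3.12, 3.12], [-0.85, 1.88], [-1.08, 1.24], [-1.95, 2.15], [-1.57, 1.53], [-3.14, 3.14]. Speed limits (rad/s): [2.57, 2.57, 3.14, 3.14, 3.14, 3.14].

## Interface

Orientations are given as a rotation vector (axis times angle).
In Python, from station import status, optics, arm gives the robot as it stands. The module is installed in compiled form; this text tells all that it offers.
- The arm moves only by the tool send_rows, never from a script. Its argument "targets" is a list of rows, each a list of 4 numbers: the shift along the tool's x, y, z in cm, then the turn about the tool's z in rad. A call has 1 to 12 rows; each row is the pose to reach, as a shift and turn from the pose commanded when the call began, along the tool's axes at that moment; what a row does not reach only later rows make up. A row lasts 1/12 s, in which the tool goes at most 41.7 mm and 7.16 degrees, less where a joint would pass 70% of its speed; a pose out of reach is approached as far as the arm can. A call with a gripper value outside its range is refused whole. "grip" is the finger opening in cm, from 0 to 8.54, set as the call begins (left out, the last holds). The fingers move at their own pace and stop on an object; "squeeze" is the grip in N (left out, the last holds). Time passes only in rows, so rows that repeat a pose let the fingers close. It gives the time, the measured TCP pose, the force and the opening at its end, in the units of the state.
- status.sense(): the state, without advancing time (a new reading comes with each control period).
- optics.camera(name): name is "scene" or "top" or "wrist"; returns a dict with "color" (420x560x3 uint8, red, green, blue), "vfov" (degrees; the focal length in pixels is half the picture's height over the tangent of half this angle, whatever the lens; pixels are square), "cx", "cy" (the principal point, pixels), "extrinsics" (4x4, takes a point from camera to world coordinates). Camera axes: x right, y down, z forward; pixel columns grow to the right and rows downward; lengths in m; the calibration is good to about 2 mm. A picture is of the moment at which its call begins. There is no depth.
- arm.job_done(): hands the job in, once; it reports no verdict.
Trained networks look in a picture, given as the dict that the camera call returned (one of the last four; its "shot" number tells which), for a name from the list of things; names that differ only in an ending like _2 or _b are one class to them, and where a whole thing is asked for, a point or a joint stands for the part that bears it (a point fixed in the world has none). Each returns a list of dicts, best first, with "p" (0 to 1); they miss things now and then, are a little off and sometimes report something else, mostly with a low value. They report only what shows in the picture. A call takes as long as a camera call. They do not tell look-alikes from the thing itself.
- optics.search_frame(picture, label): "xy" ([column, row] as shares, 0 to 1, of the picture: columns of its width, rows of its height, amid what is visible of it).
- optics.masks_of(picture, label): "mask" (420x560 bool, what is visible of it) and "xy" ([column, row] as shares, 0 to 1, of the picture: columns of its width, rows of its height, amid what is visible of it).
- optics.spot_point(picture, label): "xy" ([column, row] as shares, 0 to 1, of the picture: columns of its width, rows of its height: a listed point, or the origin of a listed thing).
The state is a dict: "time_s": time; "joint_pos": joint angles; "joint_vel": joint speeds; "effort": joint torques, N m; "eef_pos": TCP position; "tool_rot": TCP orientation; "force": force on the tool from outside, world axes, zero at the start; "ft_torque": the same for the moment, N m; "width": opening from 0.0 (shut) to 1.0 (fully open).
Only numpy, scipy, OpenCV 4.12 (cv2) and the standard library are available. Lean on these libraries where they do the work, as an engineer would, in place of code of your own. Each camera call takes 0.05 s, during which the arm holds its last target. There are 200 camera calls.

## Working session

There is one attempt and no reset: what is moved stays moved. The work goes in short steps, Python scripts to look and compute and a tool call to move; the robot and the scene stay as the last step left them, time stands still between calls to the robot, and variables do not carry over. Pictures are saved under pics/ and viewed, about 8 in all and at most 12, crops included, and the job is handed in when it is done.

Besides the shell and the picture viewer there is one more tool, called after "Emit:" in YAML: its name, and indented under it one key for each argument. send_rows: Moves the arm, as the interface text tells. Its arguments: {"type":"object","properties":{"targets":{"type":"array","items":{"type":"array","items":{"type":"number"}}},"grip":{"type":"number"},"squeeze":{"type":"number"}},"required":["targets"]}

```bash
mkdir -p pics; cat > h.py <<'E'
import numpy as np, cv2
from station import status, optics, arm
def ray(pic,xy):
    H,W=pic["color"].shape[:2]; f=H/2/np.tan(np.radians(pic["vfov"])/2)
    E=np.array(pic["extrinsics"]); d=E[:3,:3]@np.array([(xy[0]*W-pic["cx"])/f,(xy[1]*H-pic["cy"])/f,1])
    return E[:3,3],d
def atz(pic,xy,z):
    o,d=ray(pic,xy); return o+d*(z-o[2])/d[2]
def proj(pic,p):
    H,W=pic["color"].shape[:2]; f=H/2/np.tan(np.radians(pic["vfov"])/2)
    E=np.array(pic["extrinsics"]); c=E[:3,:3].T@(np.array(p)-E[:3,3]); return [f*c[0]/c[2]+pic["cx"],f*c[1]/c[2]+pic["cy"]]
def save(pic,name,crop=None,s=1):
    im=pic["color"][:,:,::-1]
    if crop: im=im[crop[1]:crop[3],crop[0]:crop[2]]
    cv2.imwrite("pics/"+name,cv2.resize(im,None,fx=s,fy=s,interpolation=cv2.INTER_CUBIC))
E
cat > a.py <<'E'
from h import *
np.set_printoptions(precision=4,suppress=True)
print({k:np.round(v,3) for k,v in status.sense().items()})
Z=dict(lever_top=.116,lever_box=0,key_box=0,start_key_top=.07,calibrator=0,sensor_block=0,mug=0,weight=0,mic_stand=0,level_meter=0,screwdriver=0)
ims=[]
for n in("scene","top"):
    p=optics.camera(n); ims.append(p["color"][:,:,::-1]); cv2.imwrite(f"pics/{n}0.png",cv2.resize(ims[-1],None,fx=1.4,fy=1.4))
    print(n,p["vfov"],p["cx"],p["cy"],np.array(p["extrinsics"])[:3,3])
    for l,z in Z.items():
        for r in optics.spot_point(p,l)[:3]: print(l,round(r["p"],2),np.array(r["xy"])*[560,420],atz(p,r["xy"],z)[:2])
E
python3 a.py
```

```text
{'time_s': np.float64(0.0), 'joint_pos': array([-1.303,  0.277, -0.028,  1.268, -0.   ,  1.467]), 'joint_vel': array([-0.003, -0.001, -0.   ,  0.   ,  0.001,  0.   ]), 'effort': array([ -0.002, -44.551,  29.52 ,   0.016,  -0.   ,  -0.   ]), 'eef_pos': array([ 0.226, -0.582,  0.252]), 'tool_rot': array([-3.086, -0.579,  0.   ]), 'force': array([-0.033,  0.17 ,  0.074]), 'ft_torque': array([-0.011, -0.004, -0.038]), 'width': np.float64(1.0)}
scene 56.207004329109544 273.8274022205162 207.91735869454743 [ 1.1687 -0.7326  1.06  ]
lever_top 0.6 [280.    152.796] [0.4462 0.1292]
lever_top 0.6 [337.512 187.194] [0.7093 0.1235]
lever_box 0.89 [333.592 204.414] [0.6939 0.146 ]
lever_box 0.87 [289.576 176.904] [0.4802 0.1504]
key_box 0.98 [255.08  233.604] [ 0.5726 -0.1442]
start_key_top 0.45 [255.08  219.408] [ 0.5712 -0.1397]
calibrator 0.63 [293.72  161.112] [0.433 0.233]
sensor_block 0.61 [283.08  235.914] [ 0.6507 -0.088 ]
mug 0.67 [326.312 250.782] [ 0.7978 -0.0401]
weight 0.42 [297.08  218.694] [0.6376 0.0036]
mic_stand 0.87 [340.312 148.008] [0.5263 0.4282]
level_meter 0.65 [147.112 32
[... 360 characters left out ...]
lever_box 0.4 [285.096 226.086] [ 0.5728 -0.1613]
key_box 0.96 [280.784 226.086] [ 0.5729 -0.1456]
key_box 0.42 [267.512 208.614] [ 0.6367 -0.0979]
start_key_top 0.49 [285.096 223.902] [ 0.5752 -0.1584]
calibrator 0.53 [177.072 264.096] [0.4375 0.2279]
sensor_block 0.62 [267.68  208.194] [ 0.6383 -0.0985]
mug 0.72 [248.808 166.488] [ 0.7921 -0.0301]
mug 0.42 [354.312 244.104] [ 0.5066 -0.4108]
weight 0.57 [237.608 208.32 ] [0.6382 0.0107]
mic_stand 0.97 [119.784 239.988] [0.525  0.4353]
level_meter 0.8 [403.984 230.79 ] [ 0.5541 -0.5919]
level_meter 0.61 [267.12  207.312] [ 0.6415 -0.0965]
screwdriver 0.73 [117.824 236.88 ] [0.5362 0.4426]
screwdriver 0.49 [355.712 243.516] [ 0.5087 -0.4159]
```

View pics/scene0.png

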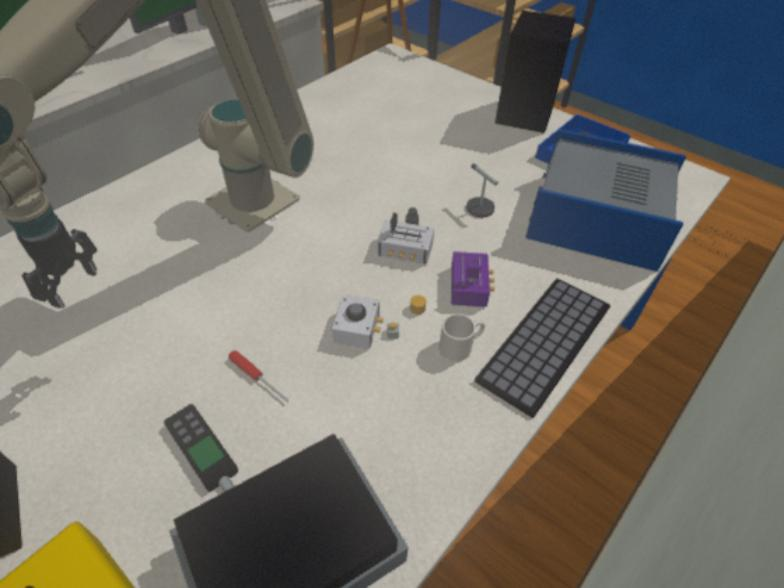

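```bash
python3 - <<'E'
import cv2
a=cv2.imread("pics/top0.png"); 
c=a[int(150*1.4):int(290*1.4),int(150*1.4):int(320*1.4)]
cv2.imwrite("pics/topc.png",cv2.resize(c,None,fx=3.2,fy=3.0,interpolation=cv2.INTER_CUBIC)[:600,:800])
E
```

```text
(no output)
```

View pics/topc.png

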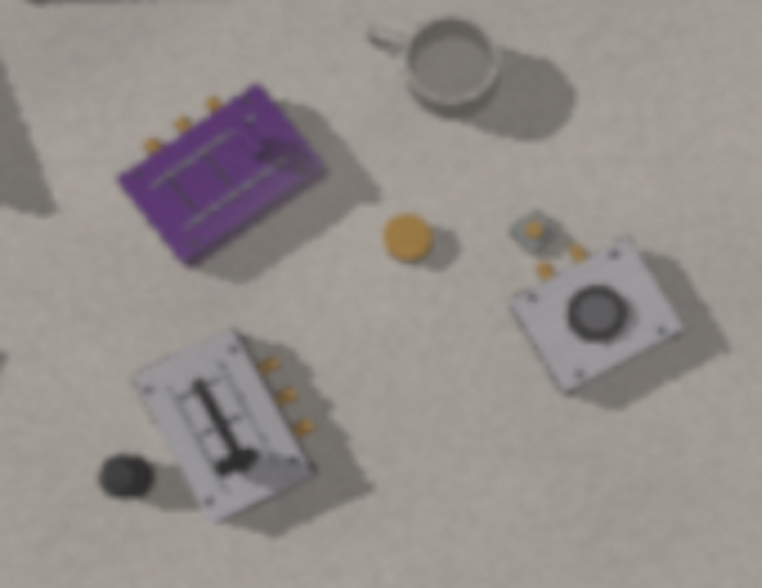

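The range box is the aluminium one with the lever and calibrator, at scene px (289,172) and crop (225,425). The purple one at scene px (336,198) is the decoy. The lever sits at the robot-side end, so the travel runs roughly (+0.92, +0.39). I'll close the fingers and move over the area for a wrist view.

Emit:
send_rows:
  targets:
    - [42, -46, -8, 0]
    - [42, -46, -8, 0]
    - [42, -46, -8, 0]
    - [42, -46, -8, 0]
    - [42, -46, -8, 0]
    - [42, -46, -8, 0]
    - [42, -46, -8, 0]
    - [42, -46, -8, 0]
    - [42, -46, -8, 0]
    - [42, -46, -8, 0]
    - [42, -46, -8, 0]
    - [42, -46, -8, 0]
  grip: 0
  squeeze: 20

```text
time_s: 2.2
eef_pos: [0.4057, -0.1181, 0.3177]
tool_rot: [3.087, 0.578, 0.002]
force: [1.1, 0.1, 0.7]
width: 0.002
```

```bash
cat > w.py <<'E'
from h import *
import sys
np.set_printoptions(precision=4,suppress=True)
s=status.sense(); print(s["time_s"],s["eef_pos"],s["tool_rot"],s["force"])
p=optics.camera("wrist"); save(p,sys.argv[1],s=1.4); print(np.array(p["extrinsics"]),p["vfov"])
for l,z in dict(lever_top=.116,lever_box=0,key_box=0,start_key_top=.075,calibrator=0).items():
    for r in optics.spot_point(p,l)[:3]: print(l,round(r["p"],2),np.array(r["xy"])*[560,420],atz(p,r["xy"],z)[:2])
E
python3 w.py w1.png
```

```text
2.2 [ 0.4057 -0.1181  0.3177] [3.0871 0.5784 0.0018] [1.0936 0.1355 0.6985]
[[ 0.3631 -0.8929 -0.2662  0.4727]
 [-0.9318 -0.3474 -0.1057 -0.0925]
 [ 0.0019  0.2864 -0.9581  0.4377]
 [ 0.      0.      0.      1.    ]] 59.00833248275871
lever_top 0.84 [12.88  21.294] [0.452  0.1246]
lever_box 0.87 [80.024  5.88 ] [0.4851 0.1395]
start_key_top 0.7 [384.776  15.414] [ 0.573  -0.1518]
```

View pics/w1.png

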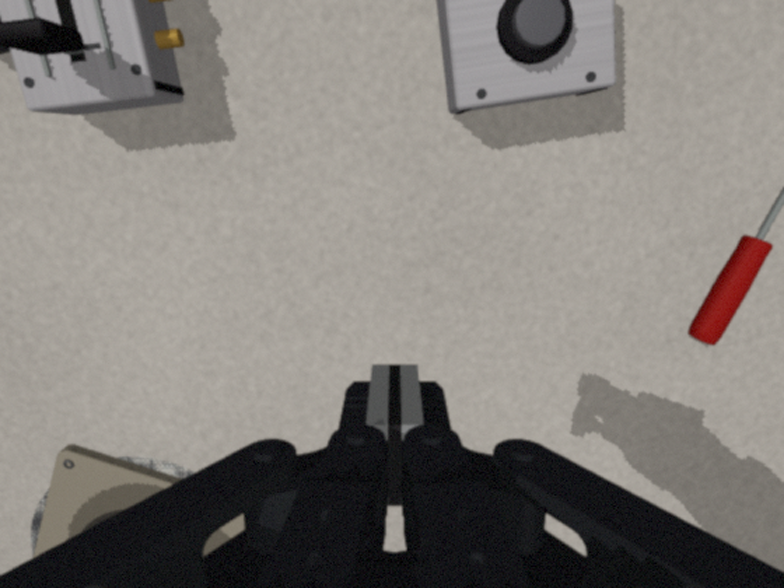

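The wrist view shows the key top at px (539,22) of the enlarged picture, and the lever box only partly at top left. I'll centre on the lever box.

Emit:
send_rows:
  targets:
    - [14, -22, 0, 0]
    - [14, -22, 0, 0]
    - [14, -22, 0, 0]
    - [14, -22, 0, 0]
    - [14, -22, 0, 0]
    - [14, -22, 0, 0]
    - [14, -22, 0, 0]
    - [14, -22, 0, 0]
    - [14, -22, 0, 0]
    - [14, -22, 0, 0]
    - [14, -22, 0, 0]

```text
time_s: 3.42
eef_pos: [0.4562, 0.1338, 0.3169]
tool_rot: [3.088, 0.574, -0.001]
force: [-0.5, -0.1, -0.1]
width: -0.002
```

```bash
python3 w.py w2.png
```

```text
3.4167 [0.4562 0.1338 0.3169] [ 3.0883  0.574  -0.0008] [-0.5058 -0.1078 -0.0797]
[[ 0.3604 -0.8935 -0.268   0.5235]
 [-0.9328 -0.3448 -0.1049  0.1592]
 [ 0.0013  0.2878 -0.9577  0.4368]
 [ 0.      0.      0.      1.    ]] 59.00833248275871
lever_top 0.79 [287.896 192.108] [0.4526 0.1252]
lever_box 0.75 [282.8  138.81] [0.484  0.1417]
key_box 0.95 [544.88 157.29] [ 0.5753 -0.1541]
```

View pics/w2.png

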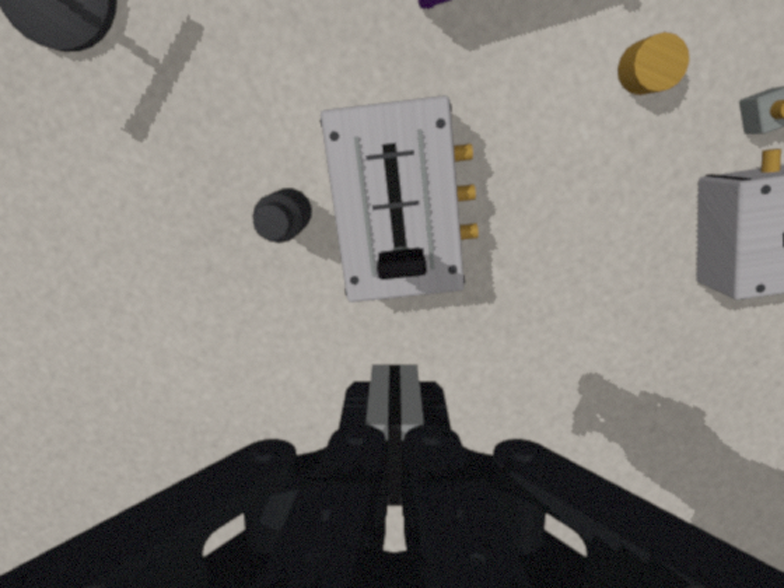

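Clear view: slot runs from (389,150) to about (401,258), cross marks at (389,155) and (396,206), screws at (334,136), (440,124), (452,269), (354,280), paddle top around (401,262).

```bash
python3 - <<'E'
from h import *
np.set_printoptions(precision=4,suppress=True)
p=optics.camera("wrist")
g=lambda q,z: atz(p,(q[0]/1.4/560,q[1]/1.4/420),z)[:2]
a,b,c,d=[g(q,.06) for q in((334,136),(440,124),(452,269),(354,280))]
C=(a+b+c+d)/4; print(a,b,c,d,"centre",C)
for v in(a-d,b-c,(a+b-c-d)):print("dir",np.degrees(np.arctan2(v[1],v[0])),np.linalg.norm(v))
m1,m2=g((389,155),.06),g((396,206),.06);v=m1-m2;print("marks",m1,m2,np.degrees(np.arctan2(v[1],v[0])),np.linalg.norm(v))
# paddle top corners check
t=np.radians(28.)
for T in(np.radians(26),):pass
th=np.arctan2(*((a+b-c-d)[::-1])); u=np.array([np.cos(th),np.sin(th)]);n=np.array([-u[1],u[0]])
R=status.sense()["tool_rot"]; M=cv2.Rodrigues(np.array(R))[0]; print("toolx deg",np.degrees(np.arctan2(M[1,0],M[0,0])))
im=p["color"][:,:,::-1].copy()
im=cv2.resize(im,None,fx=1.4,fy=1.4)
C=m2
L=C-.035*u
for q,z in[(L+s*.006*u+w*.016*n,.116) for s in(-1,1) for w in(-1,1)]+[(C+s*.07*u+w*.045*n,.06) for s in(-1,1) for w in(-1,1)]:
    x=np.array(proj(p,[*q,z]))*1.4; cv2.circle(im,tuple(int(i) for i in x),2,(0,0,255),-1)
print("lever",L)
cv2.imwrite("pics/w3.png",cv2.resize(im[80:330,230:520],None,fx=2.4,fy=2.4))
E
```

```text
[0.5112 0.2002] [0.5451 0.1347] [0.4536 0.0867] [0.4191 0.152 ] centre [0.4823 0.1434]
dir 27.650653605788182 0.10393559881044924
dir 27.67324087160688 0.10337405239564015
dir 27.661916647265258 0.20730964717884115
marks [0.5131 0.1601] [0.4819 0.1426] 29.187389841600975 0.035798807888424045
toolx deg 21.206199253081866
lever [0.4509 0.1264]
```

View pics/w3.png

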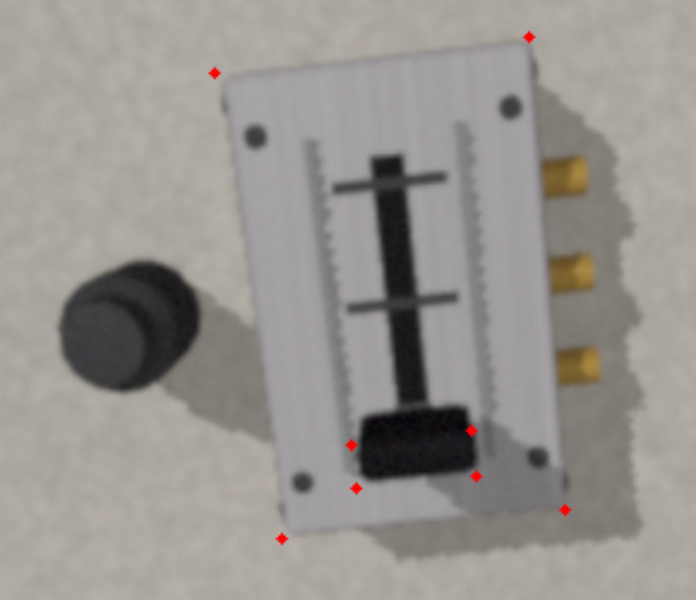

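Box axis is at 27.7°, and the lever top is about (0.4525, 0.1255). I'll move behind the paddle and turn the tool to match.

Emit:
send_rows:
  targets:
    - [-3.9, 1.1, 3, -0.113]
    - [-3.9, 1.1, 6, -0.113]
    - [-3.9, 1.1, 9, -0.113]
    - [-3.9, 1.1, 11.7, -0.113]
    - [-3.9, 1.1, 11.7, -0.113]
    - [-3.9, 1.1, 11.7, -0.113]

```text
time_s: 4.27
eef_pos: [0.4225, 0.1112, 0.1991]
tool_rot: [-3.05, -0.753, 0.006]
force: [0.2, -0.1, 0.7]
width: -0.002
```

```bash
cat > s.py <<'E'
from h import *
import sys
np.set_printoptions(precision=4,suppress=True)
s=status.sense();M=cv2.Rodrigues(np.array(s["tool_rot"]))[0]
print(s["time_s"],s["eef_pos"],"ang",np.degrees(np.arctan2(M[1,0],M[0,0])),"F",s["force"])
if len(sys.argv)>1:
    t=np.array([float(a) for a in sys.argv[1:4]]); print("tool delta cm",100*M.T@(t-s["eef_pos"]))
E
python3 s.py 0.424 0.110 0.110
```

```text
4.2667 [0.4225 0.1112 0.1991] ang 27.72276105257491 F [ 0.2284 -0.0989  0.7463]
tool delta cm [0.1085 0.1924 8.9101]
```

Emit:
send_rows:
  targets:
    - [0, 0.2, 2, 0]
    - [0, 0.2, 4, 0]
    - [0, 0.2, 6, 0]
    - [0, 0.2, 8, 0]
    - [0, 0.2, 9, 0]
    - [0, 0.2, 9, 0]
    - [0, 0.2, 9, 0]

```text
time_s: 4.85
eef_pos: [0.4259, 0.1098, 0.1113]
tool_rot: [3.05, 0.753, 0.002]
force: [-0.3, -0.1, 0.3]
width: -0.002
```

```bash
python3 w.py w4.png; python3 s.py
```

```text
4.85 [0.4259 0.1098 0.1113] [3.0498 0.7528 0.0024] [-0.2819 -0.1074  0.3435]
[[ 0.4663 -0.8479 -0.2523  0.4895]
 [-0.8846 -0.4465 -0.1346  0.1428]
 [ 0.0014  0.286  -0.9582  0.2313]
 [ 0.      0.      0.      1.    ]] 59.00833248275871
lever_top 0.56 [274.176 230.58 ] [0.4522 0.1257]
lever_box 0.61 [275.52 111.09] [0.4827 0.1429]
calibrator 0.7 [128.52  114.912] [0.4394 0.2203]
5.15 [0.4257 0.1097 0.1111] ang 27.722662943122028 F [-0.1278  0.6423  0.2987]
```

View pics/w4.png

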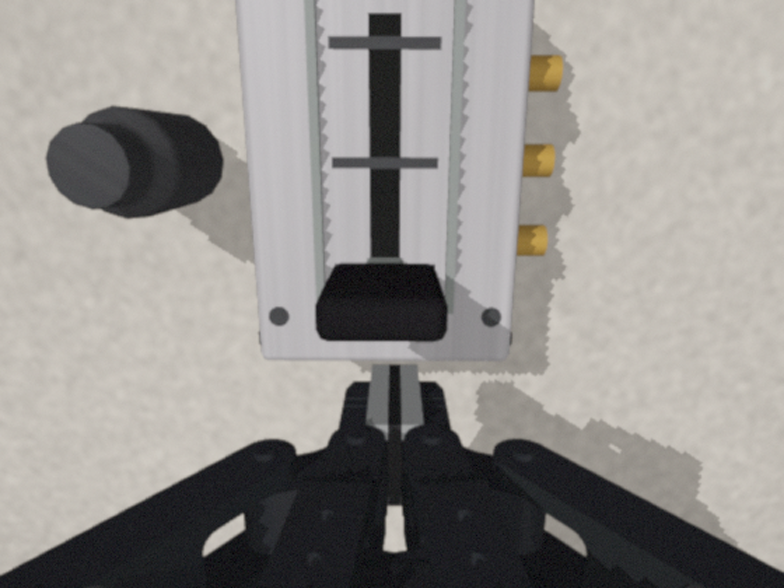

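Alignment is good: the slot runs parallel to the tool, with the finger tip just behind the paddle. Now pushing to the middle notch.

Emit:
send_rows:
  targets:
    - [0.5, -0.2, 0, 0]
    - [1.0, -0.2, 0, 0]
    - [1.3, -0.2, 0, 0]
    - [1.6, -0.2, 0, 0]
    - [1.9, -0.2, 0, 0]
    - [2.2, -0.2, 0, 0]
    - [2.5, -0.2, 0, 0]
    - [2.8, -0.2, 0, 0]
    - [3.1, -0.2, 0, 0]
    - [3.4, -0.2, 0, 0]

```text
time_s: 5.98
eef_pos: [0.4487, 0.1248, 0.109]
tool_rot: [3.046, 0.75, -0.02]
force: [-11.9, -8.0, 10.4]
width: 0.001
```

```bash
python3 w.py w5.png; python3 s.py
```

```text
5.9833 [0.4487 0.1248 0.109 ] [ 3.0465  0.7502 -0.0195] [-11.9359  -7.9751  10.3587]
[[ 0.4654 -0.8446 -0.2646  0.5138]
 [-0.8851 -0.4436 -0.141   0.1586]
 [ 0.0018  0.2998 -0.954   0.2279]
 [ 0.      0.      0.      1.    ]] 59.00833248275871
lever_top 0.63 [282.296 152.418] [0.4994 0.1505]
lever_top 0.58 [283.192 277.914] [0.4624 0.1307]
lever_box 0.59 [283.416 153.3  ] [0.4843 0.1413]
calibrator 0.76 [136.808 156.282] [0.4408 0.2202]
6.2833 [0.4506 0.1257 0.1089] ang 27.685088980591836 F [-5.4449 -4.4212  4.3876]
```

View pics/w5.png

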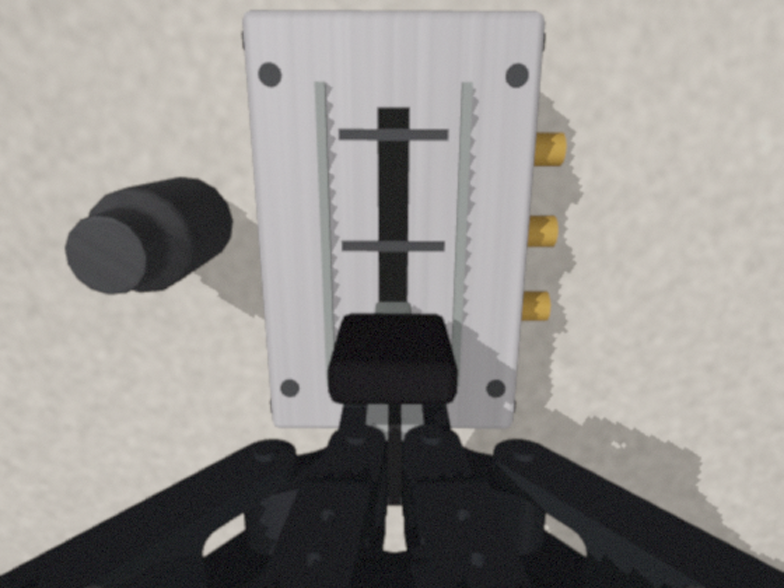

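The finger is on the paddle and the lever is moving at about 14 N, below the box's slipping force. Box unmoved. Continuing gently.

Emit:
send_rows:
  targets:
    - [0.2, 0, 0, 0]
    - [0.4, 0, 0, 0]
    - [0.6, 0, 0, 0]
    - [0.8, 0, 0, 0]
    - [1.0, 0, 0, 0]
    - [1.2, 0, 0, 0]
    - [1.2, 0, 0, 0]
    - [1.2, 0, 0, 0]

```text
time_s: 6.95
eef_pos: [0.4647, 0.1331, 0.1097]
tool_rot: [-3.049, -0.753, -0.0]
force: [-0.9, -0.5, -1.0]
width: -0.003
```

```bash
python3 s.py
```

```text
6.95 [0.4647 0.1331 0.1097] ang 27.726708644564408 F [-0.9219 -0.4942 -1.0489]
```

Near the middle notch (lever ≈ 0.034 m) with the force gone. Pushing on out of the notch.

Emit:
send_rows:
  targets:
    - [0.2, 0, 0, 0]
    - [0.4, 0, 0, 0]
    - [0.6, 0, 0, 0]
    - [0.8, 0, 0, 0]
    - [1.0, 0, 0, 0]
    - [1.2, 0, 0, 0]
    - [1.4, 0, 0, 0]
    - [1.6, 0, 0, 0]
    - [1.8, 0, 0, 0]
    - [2.0, 0, 0, 0]

```text
time_s: 7.78
eef_pos: [0.4779, 0.14, 0.1099]
tool_rot: [3.047, 0.751, -0.016]
force: [-12.4, -7.1, 12.9]
width: -0.004
```

```bash
python3 s.py
```

```text
7.7833 [0.4779 0.14   0.1099] ang 27.690703445862717 F [-12.4072  -7.0706  12.8611]
```

Emit:
send_rows:
  targets:
    - [0.2, 0, 0, 0]
    - [0.4, 0, 0, 0]
    - [0.6, 0, 0, 0]
    - [0.8, 0, 0, 0]
    - [0.8, 0, 0, 0]
    - [0.8, 0, 0, 0]

```text
time_s: 8.28
eef_pos: [0.4877, 0.1451, 0.1098]
tool_rot: [3.049, 0.752, -0.006]
force: [-5.8, -3.1, 3.3]
width: 0.001
```

```bash
python3 s.py
```

```text
8.2833 [0.4877 0.1451 0.1098] ang 27.70872313297362 F [-5.779  -3.1065  3.2572]
```

Emit:
send_rows:
  targets:
    - [0.2, 0, 0, 0]
    - [0.4, 0, 0, 0]
    - [0.6, 0, 0, 0]
    - [0.6, 0, 0, 0]
    - [0.6, 0, 0, 0]
    - [0.6, 0, 0, 0]

```text
time_s: 8.78
eef_pos: [0.4956, 0.1489, 0.1103]
tool_rot: [-3.05, -0.753, -0.003]
force: [0.1, -0.3, 0.2]
width: 0.001
```

```bash
python3 w.py w6.png;  python3 s.py
```

```text
8.7833 [0.4956 0.1489 0.1103] [-3.0498 -0.7527 -0.0029] [ 0.0628 -0.2677  0.171 ]
[[ 0.4663 -0.8479 -0.2521  0.5591]
 [-0.8846 -0.4467 -0.134   0.1819]
 [ 0.001   0.2855 -0.9584  0.2304]
 [ 0.      0.      0.      1.    ]] 59.00833248275871
lever_top 0.65 [277.816 270.816] [0.51   0.1573]
lever_box 0.73 [278.096 235.284] [0.483 0.144]
calibrator 0.77 [147.28  238.308] [0.4408 0.2196]
9.0833 [0.4951 0.1487 0.1103] ang 27.719145749729655 F [-0.6009  1.5703 -0.3627]
```

View pics/w6.png

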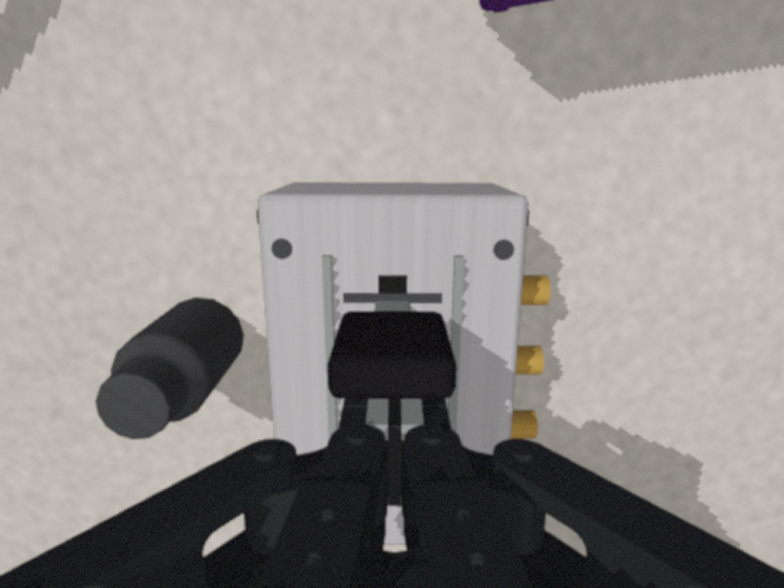

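It has snapped over to about 0.067. Now I'll ease it home against the stop, watching the force.

Emit:
send_rows:
  targets:
    - [0.1, 0, 0, 0]
    - [0.2, 0, 0, 0]
    - [0.3, 0, 0, 0]
    - [0.4, 0, 0, 0]
    - [0.4, 0, 0, 0]

```text
time_s: 9.5
eef_pos: [0.4984, 0.1505, 0.11]
tool_rot: [-3.05, -0.753, -0.0]
force: [-0.9, -0.8, 0.0]
width: 0.001
```

```bash
python3 s.py
```

```text
9.5 [0.4984 0.1505 0.11  ] ang 27.719658486441997 F [-0.9315 -0.7551  0.0364]
```

Emit:
send_rows:
  targets:
    - [0.1, 0, 0, 0]
    - [0.2, 0, 0, 0]
    - [0.3, 0, 0, 0]
    - [0.3, 0, 0, 0]

```text
time_s: 9.83
eef_pos: [0.4997, 0.1513, 0.1099]
tool_rot: [3.049, 0.752, -0.005]
force: [-4.1, -2.6, 4.0]
width: 0.003
```

```bash
python3 s.py
```

```text
9.8333 [0.4997 0.1513 0.1099] ang 27.709526196142885 F [-4.0658 -2.5783  3.959 ]
```

Emit:
send_rows:
  targets:
    - [0.1, 0, 0, 0]
    - [0.2, 0, 0, 0]
    - [0.3, 0, 0, 0]
    - [0.3, 0, 0, 0]

```text
time_s: 10.17
eef_pos: [0.4999, 0.1515, 0.1096]
tool_rot: [3.048, 0.751, -0.013]
force: [-9.2, -6.2, 9.2]
width: -0.004
```

```bash
python3 s.py
```

```text
10.1667 [0.4999 0.1515 0.1096] ang 27.68952991114361 F [-9.2254 -6.2108  9.1883]
```

At the stop: 11 N and only 0.3 mm of further movement. Backing off and lifting.

Emit:
send_rows:
  targets:
    - [-0.6, 0, 0, 0]
    - [-1.2, 0, 0, 0]
    - [-2.0, 0, 0, 0]
    - [-2.5, 0, 0, 0]
    - [-2.5, 0, -3, 0]
    - [-2.5, 0, -6, 0]
    - [-2.5, 0, -9, 0]
    - [-2.5, 0, -12, 0]
    - [-2.5, 0, -16, 0]
    - [-2.5, 0, -19, 0]
    - [-2.5, 0, -19, 0]
    - [-2.5, 0, -19, 0]

```text
time_s: 11.17
eef_pos: [0.4829, 0.1419, 0.3026]
tool_rot: [3.05, 0.753, 0.01]
force: [-0.8, -0.1, -0.9]
width: 0.0
```

```bash
python3 w.py w7.png; python3 s.py 0.54 -0.165 0.30
```

```text
11.1667 [0.4829 0.1419 0.3026] [3.0498 0.7525 0.0097] [-0.8309 -0.1476 -0.9442]
[[ 0.4662 -0.8492 -0.248   0.5459]
 [-0.8847 -0.4467 -0.1335  0.1748]
 [ 0.0026  0.2816 -0.9595  0.423 ]
 [ 0.      0.      0.      1.    ]] 59.00833248275871
lever_top 0.67 [279.608 149.31 ] [0.513  0.1583]
lever_box 0.92 [282.688 164.892] [0.4865 0.1407]
lever_box 0.62 [535.808 210.294] [ 0.5787 -0.1509]
key_box 0.68 [532.392 212.184] [ 0.575  -0.1488]
key_box 0.47 [283.304 163.716] [0.4881 0.1407]
calibrator 0.98 [201.824 168.084] [0.44   0.2211]
11.4667 [0.4804 0.1415 0.2982] ang 27.720431266014206 F [-0.1954 -0.152  -0.1563]
tool delta cm [-8.975  29.9025 -0.1878]
```

View pics/w7.png

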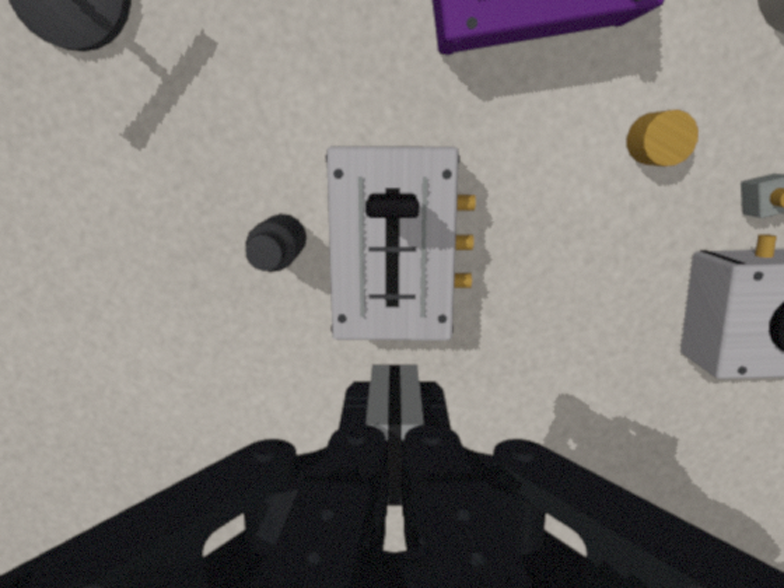

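The lever stands at the far end (travel about 0.069 m measured), with the box and calibrator unmoved. Now to the key.

Emit:
send_rows:
  targets:
    - [-9, 30, 0, 0]
    - [-9, 30, 0, 0]
    - [-9, 30, 0, 0]
    - [-9, 30, 0, 0]
    - [-9, 30, 0, 0]
    - [-9, 30, 0, 0]
    - [-9, 30, 0, 0]
    - [-9, 30, 0, 0]
    - [-9, 30, 0, 0]
    - [-9, 30, 0, 0]
    - [-9, 30, 0, 0]
    - [-9, 30, 0, 0]

```text
time_s: 12.47
eef_pos: [0.5408, -0.1646, 0.2995]
tool_rot: [-3.049, -0.754, 0.001]
force: [0.0, 0.5, -0.3]
width: -0.003
```

```bash
python3 w.py w8.png; python3 s.py 0.574 -0.152 0.20
```

```text
12.4667 [ 0.5408 -0.1646  0.2995] [-3.0486 -0.7543  0.0014] [ 0.0366  0.4684 -0.2665]
[[ 0.4674 -0.8466 -0.2548  0.6046]
 [-0.8841 -0.4477 -0.1342 -0.1316]
 [-0.0005  0.2879 -0.9577  0.4194]
 [ 0.      0.      0.      1.    ]] 59.00833248275871
lever_box 0.56 [ 4.928 79.212] [0.4855 0.1392]
key_box 0.75 [286.104 133.686] [ 0.5753 -0.1527]
start_key_top 0.7 [285.208 144.102] [ 0.5718 -0.1526]
12.7667 [ 0.5412 -0.1651  0.3002] ang 27.785130404656453 F [0.1437 0.6557 0.0763]
tool delta cm [ 3.506   0.3665 10.0229]
```

View pics/w8.png

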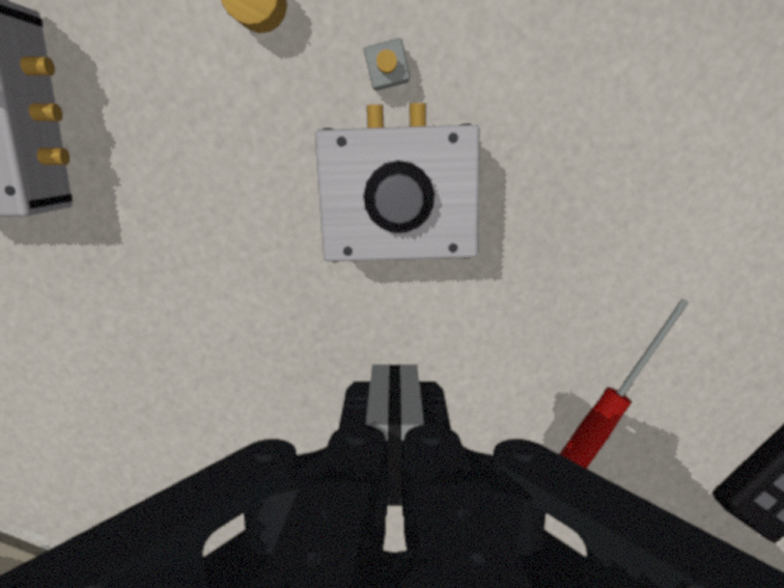

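```bash
python3 - <<'E'
from h import *
np.set_printoptions(precision=4,suppress=True)
p=optics.camera("wrist")
g=lambda q,z: atz(p,(q[0]/1.4/560,q[1]/1.4/420),z)[:2]
S=[g(q,.06) for q in((341,142),(453,138),(453,248),(348,251))]; print("screws",np.mean(S,0))
for z in(.07,.075,.08):print(z,g((400,198),z))
E
python3 s.py 0.5725 -0.152 0.13
```

```text
screws [ 0.5742 -0.1523]
0.07 [ 0.5745 -0.1529]
0.075 [ 0.5749 -0.1526]
0.08 [ 0.5754 -0.1523]
12.8167 [ 0.5413 -0.1652  0.3002] ang 27.773338903842184 F [-0.0059  0.4341  0.1061]
tool delta cm [ 3.3784  0.2818 17.0179]
```

Key centre is (0.5745, -0.1525); the screws and the key itself agree. Moving above it.

Emit:
send_rows:
  targets:
    - [3.5, 0.4, 3, 0]
    - [3.5, 0.4, 6, 0]
    - [3.5, 0.4, 9, 0]
    - [3.5, 0.4, 12, 0]
    - [3.5, 0.4, 15, 0]
    - [3.5, 0.4, 17, 0]
    - [3.5, 0.4, 17, 0]
    - [3.5, 0.4, 17, 0]

```text
time_s: 13.48
eef_pos: [0.5731, -0.1525, 0.129]
tool_rot: [-3.048, -0.752, 0.004]
force: [0.7, -0.3, 0.3]
width: 0.001
```

```bash
python3 - <<'E'
from h import *
p=optics.camera("scene"); 
x=proj(p,[.5745,-.1525,.08]); x=[int(i) for i in x]; save(p,"s9.png",(x[0]-45,x[1]-45,x[0]+45,x[1]+35),6.5)
E
python3 s.py 0.5745 -0.1525 0.11
```

```text
13.5333 [ 0.5746 -0.1532  0.1308] ang 27.72833256024499 F [-0.36   -1.0717  0.3668]
tool delta cm [ 0.0248 -0.062   2.0789]
```

View pics/s9.png

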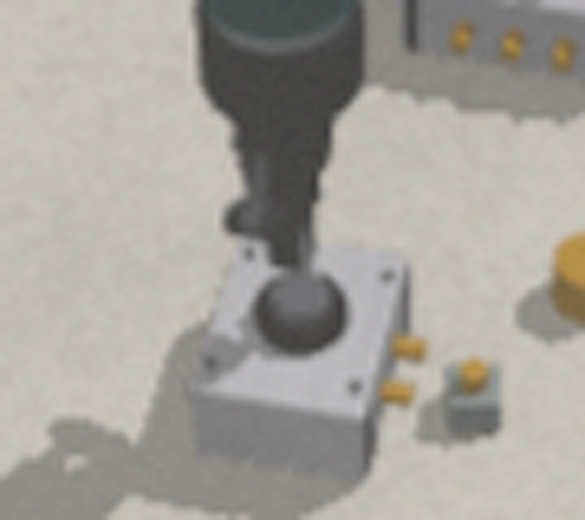

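The fingers are straight above the key and in line with it. Lowering in small steps while watching the force.

Emit:
send_rows:
  targets:
    - [0, 0, 0.4, 0]
    - [0, 0, 0.8, 0]
    - [0, 0, 1.2, 0]
    - [0, 0, 1.6, 0]
    - [0, 0, 1.8, 0]
    - [0, 0, 1.8, 0]

```text
time_s: 14.03
eef_pos: [0.5736, -0.1529, 0.1114]
tool_rot: [-3.049, -0.752, 0.001]
force: [-0.7, 0.0, -1.5]
width: 0.001
```

```bash
python3 s.py
```

```text
14.0333 [ 0.5736 -0.1529  0.1114] ang 27.719122253357853 F [-0.7312  0.0197 -1.5112]
```

Emit:
send_rows:
  targets:
    - [0, 0, 0.2, 0]
    - [0, 0, 0.4, 0]
    - [0, 0, 0.6, 0]
    - [0, 0, 0.6, 0]

```text
time_s: 14.37
eef_pos: [0.5738, -0.153, 0.1055]
tool_rot: [-3.05, -0.752, 0.001]
force: [0.7, -0.8, -1.1]
width: 0.004
```

Emit:
send_rows:
  targets:
    - [0, 0, 0.2, 0]
    - [0, 0, 0.4, 0]
    - [0, 0, 0.4, 0]

```text
time_s: 14.62
eef_pos: [0.5743, -0.1532, 0.102]
tool_rot: [3.05, 0.753, 0.0]
force: [-1.0, -0.3, 1.8]
width: 0.002
```

Emit:
send_rows:
  targets:
    - [0, 0, 0.1, 0]
    - [0, 0, 0.2, 0]
    - [0, 0, 0.3, 0]
    - [0, 0, 0.3, 0]

```text
time_s: 14.95
eef_pos: [0.5743, -0.1532, 0.0992]
tool_rot: [3.05, 0.753, 0.001]
force: [0.6, 0.1, 2.4]
width: -0.001
```

Emit:
send_rows:
  targets:
    - [0, 0, 0.1, 0]
    - [0, 0, 0.2, 0]
    - [0, 0, 0.2, 0]

```text
time_s: 15.2
eef_pos: [0.5743, -0.1532, 0.098]
tool_rot: [3.05, 0.752, 0.001]
force: [-2.3, 0.1, 7.7]
width: 0.001
```

Emit:
send_rows:
  targets:
    - [0, 0, 0.1, 0]
    - [0, 0, 0.2, 0]
    - [0, 0, 0.2, 0]
    - [0, 0, 0.2, 0]

```text
time_s: 15.53
eef_pos: [0.5744, -0.1532, 0.0978]
tool_rot: [3.049, 0.752, 0.001]
force: [-5.1, 3.0, 17.6]
width: -0.001
```

```bash
python3 s.py
```

```text
15.5333 [ 0.5744 -0.1532  0.0978] ang 27.724001027308216 F [-5.1432  2.9942 17.5511]
```

Bottomed hard at TCP z 0.0978 (17.6 N). I'll release in steps to check the key's travel from its spring force.

Emit:
send_rows:
  targets:
    - [0, 0, -0.3, 0]
    - [0, 0, -0.5, 0]
    - [0, 0, -0.5, 0]
    - [0, 0, -0.5, 0]

```text
time_s: 15.87
eef_pos: [0.5743, -0.1532, 0.0999]
tool_rot: [3.05, 0.752, 0.001]
force: [0.1, 0.4, 2.5]
width: 0.001
```

Emit:
send_rows:
  targets:
    - [0, 0, -0.2, 0]
    - [0, 0, -0.2, 0]
    - [0, 0, -0.2, 0]

```text
time_s: 16.12
eef_pos: [0.5743, -0.1532, 0.1018]
tool_rot: [3.05, 0.752, 0.0]
force: [0.5, 0.5, 2.4]
width: -0.002
```

Emit:
send_rows:
  targets:
    - [0, 0, -0.2, 0]
    - [0, 0, -0.2, 0]
    - [0, 0, -0.2, 0]

```text
time_s: 16.37
eef_pos: [0.5741, -0.1531, 0.1039]
tool_rot: [3.05, 0.753, -0.0]
force: [0.0, -0.8, 1.5]
width: -0.001
```

Emit:
send_rows:
  targets:
    - [0, 0, -0.5, 0]
    - [0, 0, -0.5, 0]
    - [0, 0, -0.5, 0]

```text
time_s: 16.62
eef_pos: [0.5739, -0.153, 0.109]
tool_rot: [-3.05, -0.753, 0.0]
force: [0.5, 0.3, -0.1]
width: -0.0
```

Spring force ran from about 2.5 N to 1.5 N and then zero over roughly 6 mm, which matches a full press. Now retreating.

Emit:
send_rows:
  targets:
    - [0, 0, -3, 0]
    - [0, 0, -6, 0]
    - [0, 0, -9, 0]
    - [0, 0, -12, 0]
    - [-4, 0, -15, 0]
    - [-8, 6, -18, 0]
    - [-10, 10, -20, 0]
    - [-10, 14, -20, 0]
    - [-10, 18, -20, 0]
    - [-10, 20, -20, 0]
    - [-10, 20, -20, 0]
    - [-10, 20, -20, 0]

```text
time_s: 17.62
eef_pos: [0.5793, -0.3809, 0.308]
tool_rot: [3.05, 0.747, 0.0]
force: [-0.0, -0.2, 0.7]
width: 0.002
```

```bash
python3 a.py | grep -v eef; python3 - <<'E'
import cv2
a=cv2.imread("pics/top0.png")[210:406,210:448]
b=cv2.imread("pics/scene0.png")[180:380,300:520]
import numpy as np
cv2.imwrite("pics/fin.png",np.hstack([cv2.resize(a,(400,400),interpolation=cv2.INTER_CUBIC),cv2.resize(b,(400,400),interpolation=cv2.INTER_CUBIC)]))
E
```

```text
scene 56.207004329109544 273.8274022205162 207.91735869454743 [ 1.1687 -0.7326  1.06  ]
lever_top 0.38 [297.92  156.912] [0.5102 0.1555]
lever_box 0.93 [332.528 206.598] [0.6974 0.1346]
lever_box 0.9 [291.48 178.08] [0.4899 0.1503]
key_box 0.59 [253.904 232.89 ] [ 0.5675 -0.1447]
start_key_top 0.43 [254.184 217.392] [ 0.5629 -0.1353]
calibrator 0.49 [292.096 160.398] [0.4253 0.232 ]
sensor_block 0.5 [283.584 236.88 ] [ 0.6547 -0.09  ]
mug 0.82 [326.312 246.288] [ 0.7869 -0.0252]
weight 0.49 [296.912 217.098] [0.6324 0.009 ]
mic_stand 0.73 [340.2   150.402] [0.535 0.415]
level_meter 0.8 [146.72 321.72] [ 0.561  -0.5854]
screwdriver 0.51 [184.688 270.48 ] [ 0.5081 -0.4007]
top 42.865237625955004 266.0985998504672 212.16013392079648 [ 0.4268 -0.0802  1.932 ]
lever_top 0.61 [193.312 241.92 ] [0.5115 0.1553]
lever_top 0.37 [206.528 183.708] [0.7108 0.1119]
lever_box 0.79 [200.984 254.1  ] [0.473  0.1423]
lever_box 0.79 [202.608 190.89 ] [0.7026 0.1382]
key_box 0.79 [279.104 224.994] [ 0.5769 -0.1396]
start_key_top 0.46 [282.408 223.902] [ 0.5752 -0.149 ]
calibrator 0.64 [176.12  263.382] [0.4401 0.2313]
sensor_block 0.66 [121.296 240.702] [0.5224 0.4298]
sensor_block 0.39 [267.288 210.42 ] [ 0.6301 -0.097 ]
mug 0.7 [250.208 166.32 ] [ 0.7927 -0.0352]
weight 0.58 [239.904 206.892] [0.6434 0.0024]
mic_stand 0.77 [121.016 237.51 ] [0.5339 0.431 ]
level_meter 0.64 [404.376 235.494] [ 0.537  -0.5928]
```

View pics/fin.png

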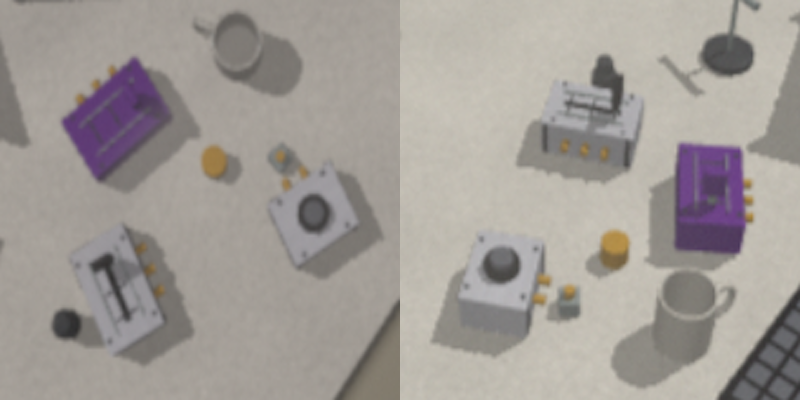

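The lever is at the far end in both views (top (100,265), scene (612,90)). The boxes and the small objects are in place and the arm is clear.

```bash
python3 -c "
from station import arm; print(arm.job_done())"
```

```text
the job is handed in; nothing more can be done
None
```

The lever is at its far stop and the round key was pressed after it. The job was handed in at about 18 s with the arm clear of everything.

- **Lever:** I pushed it with the closed fingertips on the aluminium range box, not the purple look-alike. It went through the middle notch, where the force dropped to about 1 N. At the stop the push read 11 N with only 0.3 mm of further movement. The largest sideways force I read was about 14 N, below the 20 N that shifts the box. The measured travel afterwards was about 0.069 m, and it stayed there in the last views.
- **Key:** I pressed it straight down until it bottomed hard, at 17.6 N. As I let go, the spring force faded to zero over roughly 6 mm, which matches a full press and return.
- **Other items:** In the last views the two boxes, calibrator, sensor block, weight and mug stand where they were. The network readings for these, the microphone stand and the level meter moved by up to about 2 cm between pictures. That is about how much the views differ from each other.
- **Disagreements:** While I pushed the lever, the tool also read up to 13 N upward. I put this down to friction and arm give; the box did not move. In the last top view the network labelled the microphone stand as the sensor block and missed the screwdriver. The scene view still found the screwdriver about 1 cm from its first reading.

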